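# Chill the decanter for a tasting

### The job

Get the square decanter chilling before the tasting: unscrew its steel screw cap, and lay the cap flat on the black ceramic coaster. Drop every chilling stone from the marble board into the open decanter, then start the countdown timer by pressing its keys one at a time: clear (small round), then minutes (square), then start (large round). Leave the three tasting glasses standing in their rack.

Things in the scene. Friction and masses are not known exactly. Their poses are not given: they have to be found in the camera images.
- rack: beech rack fixed to the shelf, 116 x 385 x 18 mm. Origin on the underside below the middle of the square glass decanter held fast in it; y runs along the rack to the glasses (at 125, 200, 275 mm). The decanter is 96 x 96 mm, square to the rack, shoulder 126 mm and rim 160 mm above the shelf, neck 46 mm across (52 over the thread), mouth 38 mm clear
- neck (a point): centre of the decanter's mouth at the rim, 160 mm above the shelf; axes as the rack's
- decanter_in (a point): centre of the decanter's inner floor, 26 mm above the shelf; the inside is 86 x 86 mm and 92 mm high below the shoulder, with a glass dome (punt) 54 mm across and 18 mm high in the middle of the floor, off which the stones tumble
- cap: steel screw cap, 61 mm across, 29 mm high, 140 g, screwed tight at first. Origin mid-underside, z up; closed, it is 137.5 mm above the shelf. Right-hand thread: anticlockwise from above it rises 21 mm per turn and is free after about 4.6 rad, 14 mm up; then it lifts straight off. A squeezed seal makes the first 0.5 rad stiff (up to 0.5 N m). Let go part-way, it stays
- coaster: loose square black ceramic coaster, 100 x 100 x 8 mm, 220 g; origin in the middle of its underside, z up
- board: white marble board, fixed, 140 x 190 x 8 mm (x by y); origin in the middle of its underside. The chilling stones start on it
- stone0: dark grey soapstone chilling stone, loose 22 mm cube with rounded edges, 20 to 40 g; origin in the middle of the face it stands on at the start, its centre 11 mm along its own z. Three to five of the five stones are there, all alike; absent ones read None
- stone1: as stone0
- stone2: as stone0
- stone3: as stone0
- stone4: as stone0
- timer: white countdown timer, fixed, 92 x 156 mm (x by y), 22 mm high, dark display along its +x half; origin mid-underside. Three grey keys in a row, 20 mm to the -x side of the middle: small round clear key (18 mm) at y +48 mm, square minutes key (22 mm) at 0, large round start key (30 mm) at -48 mm; tops 30 mm above the shelf
- clear_key_top (a point): middle of the top of the clear key
- minute_key_top (a point): middle of the top of the minutes key
- start_key_top (a point): middle of the top of the start key
- clear_key (a joint): travel of the clear key in m: 0 up, 0.004 fully down; sprung, 2 N at first, 5 N fully down; counts as pressed beyond 0.0025
- minute_key (a joint): travel of the minutes key, likewise
- start_key (a joint): travel of the start key, likewise
- glass0: tasting glass with stem, 140 mm high, 62 mm across, foot 60 mm, loose in the first slot of the rack; origin under its foot, z up
- glass1: tasting glass in the second slot
- glass2: tasting glass in the third slot
There are look-alikes about, which are no part of the job. Leave any red look-alike of the cap alone.

How it is judged (in metres and radians):
On the way, in this order (a step that is already met when the one before it is completed fails the run):
1. the screw cap is off the decanter (distance between cap and neck above 0.06 m), for 0.1 s.
2. all the chilling stones are inside the decanter (x of stone0 in the frame of decanter_in between -0.045 and 0.045 m and y of stone0 in the frame of decanter_in between -0.045 and 0.045 m and z of each of stone0, stone1, stone2, stone3, stone4 in the frame of decanter_in below 0.092 m and x of stone1 in the frame of decanter_in between -0.045 and 0.045 m and y of stone1 in the frame of decanter_in between -0.045 and 0.045 m and x of stone2 in the frame of decanter_in between -0.045 and 0.045 m and y of stone2 in the frame of decanter_in between -0.045 and 0.045 m and x of stone3 in the frame of decanter_in between -0.045 and 0.045 m and y of stone3 in the frame of decanter_in between -0.045 and 0.045 m and x of stone4 in the frame of decanter_in between -0.045 and 0.045 m and y of stone4 in the frame of decanter_in between -0.045 and 0.045 m), for 0.3 s.
3. the clear key is pressed (value of joint clear_key above 0.0025 m), for 0.03 s.
4. then the minutes key is pressed (value of joint minute_key above 0.0025 m), for 0.03 s.
5. then the start key is pressed (value of joint start_key above 0.0025 m), for 0.03 s.
At the end, for the whole second after the job is handed in: every stone present is in the decanter below its shoulder; the cap lies flat (0.15 rad, either way up) on the coaster, within 30 mm of its middle, the coaster flat on the shelf; cap and stones at rest; the three keys are up; the three glasses stand upright (0.2 rad) (all of step 2 and linear speed of each of stone0, stone1, stone2, stone3, stone4, cap below 0.03 m/s and horizontal distance between cap and coaster below 0.03 m and (angle between cap's own z axis and vertical below 0.15 rad or angle between cap's own z axis and vertical above 2.99 rad) and z of cap in the frame of coaster below 0.042 m and angle between coaster's own z axis and vertical below 0.1 rad and height (world z) of coaster below 0.006 m and value of joint each of clear_key, minute_key, start_key below 0.001 m and angle between each of glass0, glass1, glass2's own z axis and vertical below 0.2 rad); the robot touches nothing.
It fails at once if two timer keys are pressed at once (value of joint each of clear_key, minute_key above 0.0025 m or value of joint each of minute_key, start_key above 0.0025 m or value of joint each of clear_key, start_key above 0.0025 m).
It fails at once if a tasting glass is knocked over or out of its slot ((angle between glass0's own z axis and vertical above 0.6 rad or distance of glass0 from where it was at the start of the episode above 0.04 m) or (angle between glass1's own z axis and vertical above 0.6 rad or distance of glass1 from where it was at the start of the episode above 0.04 m) or (angle between glass2's own z axis and vertical above 0.6 rad or distance of glass2 from where it was at the start of the episode above 0.04 m)).
Of stone0, stone1, stone2, stone3, stone4 only 3 to 5 are there at a start; the rules pass over those that are not, and their reading is None.
At some moment in a run one of coaster, stone0, stone1, stone2, stone3, stone4 may be knocked a few centimetres aside while the robot is not near it.
Once in a run the grip may slacken for a moment while it holds something.
It also fails if it takes over 210 s, if anything falls off the work surface, if the arm or the gripper's body presses on something with over 40 N, if the wrist force passes 120 N, or if a joint passes its speed limit or range.

### The arm

A 6-joint arm with a two-finger parallel gripper is mounted at the origin on the work surface. World frame = base frame: x ahead of the robot, y to its left, z up, the work surface at z = 0. Lengths are in mm, angles in rad, forces in N, time in s.
With the tool pointing down it reaches from about 325 to 775 mm from the base axis. Payload 5.5 kg.
Tool frame: the origin (TCP) lies at the very end of the fingers, on their centre line; the grasp point (between the pads) lies 19 mm behind it; z points along the fingers, y is the line along which they close (so a half turn about z gives the same grasp; the last joint's range is limited). The gripper opens to 85 mm and grips with 20 to 120 N. Pads are 22 mm wide; open, the fingers measure 114 mm over their backs; the gripper's body (76 mm by 85 mm) begins 54 mm behind the grasp point. The pads swing forward as they close: fully open they stand 13 mm farther back than shut.
Start: joints at [1.237, 0.091, 1.231, -0, 1.82, -0.057], TCP at [163.971, 577.174, 231.275] pointing down, gripper open.
Joint ranges: [-2.87, 2.87], [-0.86, 2.18], [0.17, 2.46], [-1.51, 4.65], [0.06, 2.69], [-2.65, 2.65]. Speed limits (rad/s): [2.57, 2.57, 3.01, 3.14, 3.14, 3.14].

### API

Orientations are given as a rotation vector (axis times angle).
In Python, from workcell import manip gives the robot as it stands.
- The arm moves only by the tool send_rows, never from a script. Its argument "plan" is a list of rows, each a list of 3 entries, a list of its own where there are three numbers: the closure, from -1 (fully open) to 1 (shut), then the shift along the tool's x, y, z in mm, then the turn, a rotation vector about the tool's x, y, z in rad. In form: [[grip, [tx, ty, tz], [rx, ry, rz]], ...]. A call has 1 to 8 rows; each row is the pose to reach, as a shift and turn from the pose commanded when the call began, along the tool's axes at that moment; what a row does not reach only later rows make up. A row lasts 1/10 s, in which the tool goes at most 50 mm and 8.59 degrees, less where a joint would pass 70% of its speed; a pose out of reach is approached as far as the arm can. A call with a gripper value outside its range is refused whole. The fingers move at their own pace and stop on an object; "force" is the grip in N (left out, the last holds). Time passes only in rows, so rows that repeat a pose let the fingers close. It gives the time, the measured TCP pose, the force and the opening at its end, in the units of the state.
- manip.sense(): the state, without advancing time (a new reading comes with each control period).
- manip.grab_frame(name): name is "side" or "top" or "wrist"; returns a dict with "image" (384x512x3 uint8, red, green, blue), "depth" (384x512 float32, mm along the optical axis (not along the pixel's ray), 0 where there is no reading), "fx", "fy", "cx", "cy" (pixels), "origin" and "rotation" of the camera in the world. Camera axes: x right, y down, z forward; pixel columns grow to the right and rows downward; lengths in mm; the calibration is good to about 2 mm. A picture is of the moment at which its call begins.
- manip.job_done(): hands the job in, once; it reports no verdict.
The state is a dict: "time_s": time; "joint_pos": joint angles; "qd": joint speeds; "effort": joint torques, N m; "tcp_pos": TCP position; "orientation": TCP orientation; "wrist_force": force on the tool from outside, world axes, zero at the start; "ft_torque": the same for the moment, N m; "finger_gap": finger opening in mm.
Only numpy, scipy, OpenCV 4.12 (cv2) and the standard library are available. Lean on these libraries where they do the work, as an engineer would, in place of code of your own. Each camera call takes 0.05 s, during which the arm holds its last target. There are 200 camera calls.

## Working session

There is one attempt and no reset: what is moved stays moved. The work goes in short steps, Python scripts to look and compute and a tool call to move; the robot and the scene stay as the last step left them, time stands still between calls to the robot, and variables do not carry over. Pictures are saved under pics/ and viewed, on a budget of 14 in all, crops included, one or two more only if the job needs it, and the job is handed in when it is done.

Besides the shell and the picture viewer there is one more tool, called as a command line: name --argument value ..., lists and objects as JSON in quotes. send_rows: Moves the arm, as the interface text tells. Its arguments: {"type":"object","properties":{"plan":{"type":"array"},"force":{"type":"number"}},"required":["plan"]}

```bash
mkdir -p pics; ls; cat > h.py <<'E'
import numpy as np,cv2
from workcell import manip
def snap(name,fn=None):
    f=manip.grab_frame(name)
    if fn: cv2.imwrite('pics/'+fn,cv2.cvtColor(f['image'],cv2.COLOR_RGB2BGR))
    return f
def pts(f):
    v,u=np.mgrid[:384,:512]; d=f['depth']
    c=np.stack([(u-f['cx'])/f['fx']*d,(v-f['cy'])/f['fy']*d,d],-1)
    return c@np.array(f['rotation']).T+np.array(f['origin'])
def ray(f,u,v,z):
    r=np.array(f['rotation'])@np.array([(u-f['cx'])/f['fx'],(v-f['cy'])/f['fy'],1]); o=np.array(f['origin'])
    return o+r*(z-o[2])/r[2]
E
python3 - <<'E'
from h import *
import pickle
for n in('top','side'):
    f=snap(n,n+'0.png'); pickle.dump(f,open(n+'0.pkl','wb')); print(n,f['fx'],f['cx'],f['cy'],np.round(f['origin']),np.round(f['rotation'],3).tolist())
s=manip.sense();print(s)
E
```

```text
pics
top 364.16316685806913 248.3068275014335 193.59822301089793 [ 331.   79. 1243.] [-2.121, 2.141, -0.231]
side 411.9576415773177 256.64121866996146 191.34224972238877 [ 327. -712.  964.] [-2.343, 0.365, -0.124]
{'time_s': 0.1, 'joint_pos': array([ 1.23733853e+00,  9.18182770e-02,  1.23179862e+00, -1.51580380e-05,
        1.81980742e+00, -5.67225457e-02]), 'qd': array([ 0.00103042, -0.00247741, -0.00179957,  0.00180886, -0.00055154,
       -0.00164706]), 'effort': array([ 2.36048603e-03, -4.60217214e+01, -4.19217038e+01, -8.85722216e-05,
        1.06726581e-02,  4.27151895e-05]), 'tcp_pos': array([163.86337789, 576.91738345, 230.22444361]), 'orientation': array([-4.33267585e-01, -3.11122730e+00,  2.82676100e-03]), 'wrist_force': array([-0.25837942, -0.33311589,  0.38486467]), 'ft_torque': array([ 0.00245828,  0.00167535, -0.01954535]), 'finger_gap': 85.57891196814268}
```

Rotation is a rotation vector; I'll fix the helper.

```bash
sed -i "s/np.array(f\['rotation'\])/cv2.Rodrigues(np.array(f['rotation']))[0]/" h.py; cat h.py | tail -8
```

```text
return f
def pts(f):
    v,u=np.mgrid[:384,:512]; d=f['depth']
    c=np.stack([(u-f['cx'])/f['fx']*d,(v-f['cy'])/f['fy']*d,d],-1)
    return c@cv2.Rodrigues(np.array(f['rotation']))[0].T+np.array(f['origin'])
def ray(f,u,v,z):
    r=cv2.Rodrigues(np.array(f['rotation']))[0]@np.array([(u-f['cx'])/f['fx'],(v-f['cy'])/f['fy'],1]); o=np.array(f['origin'])
    return o+r*(z-o[2])/r[2]
```

View pics/top0.png

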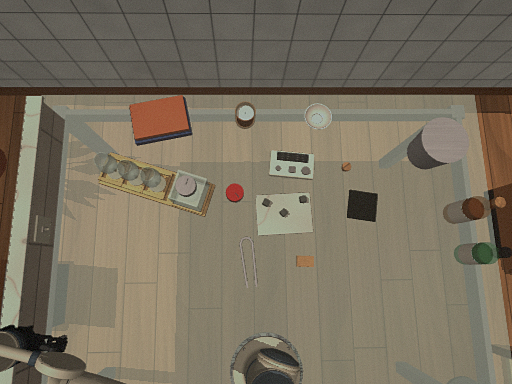

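View pics/side0.png

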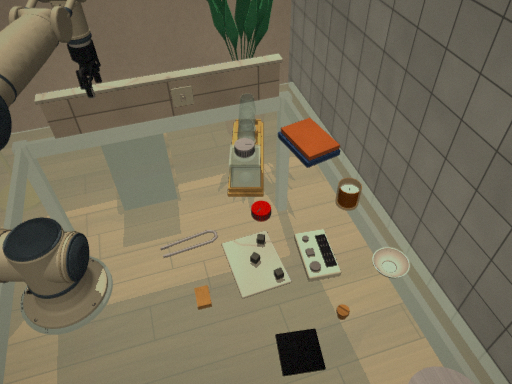

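The top view shows the steel cap on the decanter at (186,185), with its red look-alike at (235,192). The black coaster is at (362,205); the orange block at (305,261) and the pale tile and bowl are not it. The board is at (285,214) with stones at (266,202), (284,212) and (306,199). The timer is at (291,164), with keys at about (278,170), (291,170) and (305,171). The side view agrees on three stones.

```bash
python3 - <<'E'
from h import *
import pickle
T=pickle.load(open('top0.pkl','rb'));S=pickle.load(open('side0.pkl','rb'))
def blobs(f,m,z,lo,hi,roi=None,tag=''):
    m=m.astype(np.uint8)
    if roi: k=np.zeros_like(m);k[roi[1]:roi[3],roi[0]:roi[2]]=1;m&=k
    for c in cv2.findContours(m,cv2.RETR_EXTERNAL,cv2.CHAIN_APPROX_NONE)[0]:
        if lo<cv2.contourArea(c)<hi:
            w=np.array([ray(f,*p[0],z)[:2] for p in c],np.float32)
            r=cv2.minAreaRect(w); print(tag,np.round(cv2.minAreaRect(c)[0]),'w',np.round(r[0],1),np.round(r[1],1),round(r[2],1))
for f,n in((T,'T'),(S,'S')):
    g=f['image'].max(2); hsv=cv2.cvtColor(f['image'],cv2.COLOR_RGB2HSV)
    R={'T':dict(coa=(335,180,390,230),st=(256,192,314,236),tim=(262,142,322,186),brd=(250,185,320,242)),
       'S':dict(coa=(265,320,340,384),st=(230,230,292,290),tim=(290,225,345,280),brd=(215,225,300,300))}[n]
    blobs(f,g<50,8,300,9999,R['coa'],n+'coaster'); blobs(f,g<110,25,15,400,R['st'],n+'stone')
    w=(f['image'].min(2)>150)
    blobs(f,w,22,300,9999,R['tim'],n+'timer'); blobs(f,w,8,500,9999,R['brd'],n+'board')
# depth points
P=pts(T);Q=pts(S)
for u,v in((186,185),(235,192),(284,212),(362,205),(291,164)): print('Tdepth',(u,v),np.round(P[v,u],1))
for A,n in((P,'T'),(Q,'S')):
    k=(A[...,2]>150)&(A[...,2]<175)&(A[...,0]>300)&(A[...,0]<700)&(A[...,1]>80)&(A[...,1]<300)&(abs(np.ptp((T if n=='T' else S)['image'],axis=2))<40)
    q=A[k]; print(n,'cap top',k.sum(),q.mean(0) if len(q) else 0, q.min(0) if len(q) else 0,q.max(0) if len(q) else 0)
a=cv2.resize(cv2.cvtColor(T['image'],cv2.COLOR_RGB2BGR)[135:240,90:390],None,fx=2.6,fy=2.6,interpolation=cv2.INTER_CUBIC)
cv2.imwrite('pics/cropT.png',a)
E
```

```text
Tcoaster [362. 205.] w [ 527.8 -342.9] [97.9 97.9] 81.3
Tstone [283. 212.] w [503.4 -68. ] [21.4 24.4] 44.0
Tstone [266. 203.] w [537.2 -12. ] [25.8 23.2] 62.6
Tstone [302. 198.] w [ 550.  -135.3] [24.  24.6] 87.8
Ttimer [292. 164.] w [ 673.9 -102.2] [148.9  85.2] 83.7
Scoaster [300. 351.] w [ 528.4 -346.1] [98.4 97.7] 80.9
Sstone [278. 274.] w [ 548.6 -141. ] [25.9 31.6] 3.3
Sstone [255. 258.] w [503.  -73.6] [33.4 26.8] 43.3
Sstone [261. 240.] w [538.9 -17.5] [39.5 22.8] 72.7
Stimer [318. 252.] w [ 674.5 -103.7] [147.   84.9] 84.0
Tdepth (186, 185) [568.4 240.4 167.4]
Tdepth (235, 192) [573.4  94.7  29.7]
Tdepth (284, 212) [503.  -69.6  33.2]
Tdepth (362, 205) [ 528.9 -344.1    7.5]
Tdepth (291, 164) [ 672.9 -100.5   22.3]
T cap top 338 [567.6529151  242.1321745  165.69704332] [538.35571892 212.35376881 150.13946491] [600.71072394 273.76923575 172.46574366]
S cap top 282 [567.25050822 236.75053475 163.6363886 ] [537.35019315 209.95135978 150.0741889 ] [599.63148927 275.18344106 170.56238078]
```

View pics/cropT.png

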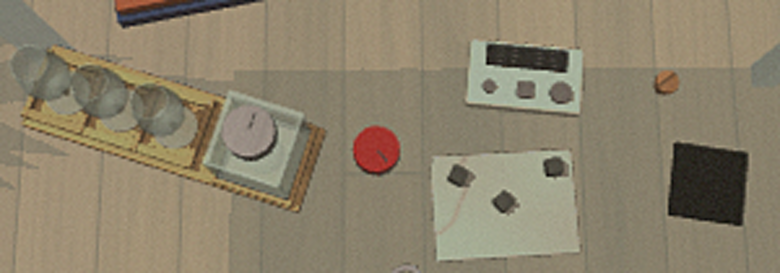

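The crop confirms it: the steel cap sits on the decanter, the red cap stands separately, there are three stones on the board, and the timer keys run small, square, large from left to right.

```bash
cat >> h.py <<'E'
def tool():
    s=manip.sense(); return s,cv2.Rodrigues(np.array(s['orientation']))[0]
def go(x,y,z,a=None):
    """print shift/turn to reach xyz, tool down, tool-x heading a (deg)"""
    s,R=tool(); a0=np.arctan2(R[1,0],R[0,0]); a=a0 if a is None else np.radians(a)
    c,sn=np.cos(a),np.sin(a); G=np.array([[c,sn,0],[sn,-c,0],[0,0,-1.]])
    print('to',(x,y,z),'shift',np.round(R.T@(np.array([x,y,z])-s['tcp_pos']),1),'turn',np.round(cv2.Rodrigues(R.T@G)[0].ravel(),3))
def st():
    s,R=tool(); print('t',round(s['time_s'],1),'tcp',np.round(s['tcp_pos'],1),'head',round(np.degrees(np.arctan2(R[1,0],R[0,0])),1),'tilt',np.round(R[:,2],3),'F',np.round(s['wrist_force'],1),'gap',round(s['finger_gap'],1),'q',np.round(s['joint_pos'],2)); return s
E
python3 - <<'E'
from h import *
import pickle
T=pickle.load(open('top0.pkl','rb'));S=pickle.load(open('side0.pkl','rb'))
for f in(T,S):
    A=pts(f);k=((A[...,2]>162)&(A[...,2]<172)&(A[...,0]>530)&(A[...,0]<610)&(A[...,1]>200)&(A[...,1]<280)).astype(np.uint8)
    k=cv2.morphologyEx(k,cv2.MORPH_OPEN,np.ones((3,3)));q=A[k>0];print(len(q),q.mean(0),np.median(q,0),np.ptp(q,axis=0))
    c=max(cv2.findContours(k,0,1)[0],key=len);w=np.array([ray(f,*p[0],166.5)[:2] for p in c],np.float32);print(cv2.minEnclosingCircle(w))
s=st()
for d in (-120,0,120): go(568,240,250,np.degrees(.4)+d)
E
```

```text
292 [568.62624362 242.03490191 166.47851591] [568.7874626  241.30032968 166.2269288 ] [56.54799268 57.92639247  9.16397835]
((568.7581176757812, 242.89529418945312), 30.59987449645996)
215 [568.46265757 241.31884239 165.87546608] [568.41359921 240.4726549  165.81793286] [59.57487496 65.21243951  8.5493146 ]
((568.44140625, 240.500244140625), 32.90964889526367)
t 0.1 tcp [163.9 576.9 230.2] head 164.1 tilt [-0.001 -0.002 -1.   ] F [-0.3 -0.3  0.4] gap 85.6 q [ 1.24  0.09  1.23 -0.    1.82 -0.06]
to (568, 240, 250) shift [-480.8 -213.7  -19.4] turn [-1.000e-03 -2.000e-03 -1.724e+00]
to (568, 240, 250) shift [-480.8 -213.7  -19.4] turn [-1.000e-03  2.000e-03  2.465e+00]
to (568, 240, 250) shift [-480.8 -213.7  -19.4] turn [-0.002  0.     0.37 ]
```

send_rows --plan '[[-1,[-240,-107,-20],[0,0,1.15]],[-1,[-240,-107,-20],[0,0,1.15]],[-1,[-240,-107,-20],[0,0,1.15]],[-1,[-240,-107,-20],[0,0,1.15]],[-1,[-240,-107,-20],[0,0,1.15]],[-1,[-240,-107,-20],[0,0,1.15]],[-1,[-240,-107,-20],[0,0,1.15]],[-1,[-240,-107,-20],[0,0,1.15]]]' --force 80

```text
time_s: 0.9
tcp_pos: [366.3, 407.8, 250.7]
orientation: [-2.065, -2.368, 0.002]
wrist_force: [-1.2, -0.5, 0.1]
finger_gap: 85.3
```

```bash
python3 -c "
from h import *
st();go(568.6,241.6,250,-27.5)"
```

```text
t 0.9 tcp [366.3 407.8 250.7] head 97.8 tilt [-0.001 -0.001 -1.   ] F [-1.2 -0.5  0.1] gap 85.3 q [ 0.78 -0.04  1.33  0.    1.85  0.64]
to (568.6, 241.6, 250) shift [-192.2  177.8    0.7] turn [0.000e+00 1.000e-03 2.187e+00]
```

send_rows --plan '[[-1,[-192,178,0],[0,0,1.15]],[-1,[-192,178,0],[0,0,1.15]],[-1,[-192,178,0],[0,0,1.15]],[-1,[-192,178,0],[0,0,1.15]],[-1,[-192,178,0],[0,0,1.15]],[-1,[-192,178,0],[0,0,1.15]],[-1,[-192,178,0],[0,0,1.15]],[-1,[-192,178,0],[0,0,1.15]]]'

```text
time_s: 1.7
tcp_pos: [569.8, 243.3, 250.2]
orientation: [3.02, 0.864, -0.003]
wrist_force: [-0.2, 0.2, -0.2]
finger_gap: 85.4
```

send_rows --plan '[[-1,[0,0,0],[0,0,1.03]],[-1,[0,0,0],[0,0,1.03]],[-1,[0,0,0],[0,0,1.03]],[-1,[0,0,0],[0,0,1.03]],[-1,[0,0,0],[0,0,1.03]],[-1,[0,0,0],[0,0,1.03]],[-1,[0,0,0],[0,0,1.03]],[-1,[0,0,0],[0,0,1.03]]]'

```text
time_s: 2.5
tcp_pos: [569.2, 244.1, 250.6]
orientation: [3.056, -0.726, -0.001]
wrist_force: [-0.1, -0.0, -0.2]
finger_gap: 85.2
```

```bash
python3 -c "
from h import *
st()
f=snap('wrist','w1.png');A=pts(f);print(np.round(f['origin']))
k=((A[...,2]>158)&(A[...,2]<174)&(abs(A[...,0]-568)<45)&(abs(A[...,1]-241)<45)).astype(np.uint8)
k=cv2.morphologyEx(k,cv2.MORPH_OPEN,np.ones((3,3)))
c=max(cv2.findContours(k,0,1)[0],key=cv2.contourArea);w=np.array([ray(f,*p[0],166.5)[:2] for p in c],np.float32);print(cv2.minEnclosingCircle(w),cv2.minAreaRect(w),A[k>0].mean(0))
go(568.6,241.6,190)"
```

```text
t 2.5 tcp [569.2 244.1 250.6] head -26.7 tilt [-0.001 -0.    -1.   ] F [-0.1 -0.  -0.2] gap 85.2 q [ 0.35  0.15  1.13 -0.    1.86  2.39]
[639. 208. 393.]
((571.3889770507812, 243.5700225830078), 31.535057067871094) ((571.3427124023438, 243.8269805908203), (60.342262268066406, 62.27652359008789), 63.2908821105957) [572.28550954 243.48231792 166.95791876]
to (568.6, 241.6, 190) shift [ 0.6  2.5 60.7] turn [0.001 0.001 0.   ]
```

View pics/w1.png

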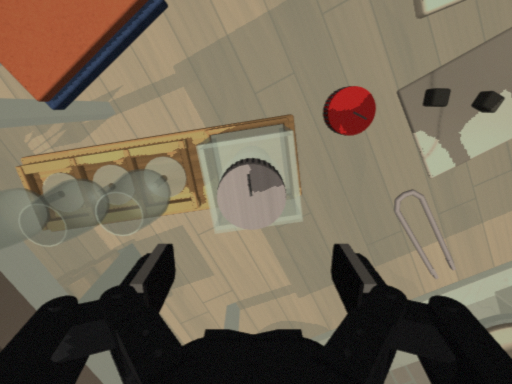

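The wrist view shows the steel cap centred near (252,193) between the open fingers, with the glasses to the left and the red cap at (350,110). The descent is clear.

```bash
python3 -c "
from h import *
go(569.5,242.5,132)"
```

```text
to (569.5, 242.5, 132) shift [  1.1   1.3 118.7] turn [0.001 0.001 0.   ]
```

send_rows --plan '[[-1,[1,1.3,30],[0,0,0]],[-1,[1,1.3,55],[0,0,0]],[-1,[1,1.3,75],[0,0,0]],[-1,[1,1.3,90],[0,0,0]],[-1,[1,1.3,102],[0,0,0]],[-1,[1,1.3,112],[0,0,0]],[-1,[1,1.3,118],[0,0,0]],[-1,[1,1.3,118],[0,0,0]]]'

```text
time_s: 3.35
tcp_pos: [569.4, 242.5, 132.7]
orientation: [3.057, -0.724, -0.001]
wrist_force: [-0.2, 0.2, 0.3]
finger_gap: 85.3
```

send_rows --plan '[[1,[0,0,0],[0,0,0]],[1,[0,0,0],[0,0,0]],[1,[0,0,0],[0,0,0]],[1,[0,0,0],[0,0,0]],[1,[0,0,0],[0,0,0]],[1,[0,0,0],[0,0,0]]]' --force 80

```text
time_s: 3.95
tcp_pos: [570.7, 244.0, 135.6]
orientation: [-3.053, 0.722, -0.006]
wrist_force: [2.0, 5.7, 5.3]
finger_gap: 59.5
```

```bash
python3 -c "
from h import *
st()"
```

```text
t 4.0 tcp [570.7 244.  135.6] head -26.6 tilt [ 0.005  0.003 -1.   ] F [2.  5.7 5.3] gap 59.5 q [0.35 0.14 1.34 0.   1.65 2.38]
```

send_rows --plan '[[1,[0.5,-1.9,-2.5],[0,0,0]],[1,[0.5,-1.9,-2.8],[0,0,-0.1]],[1,[0.5,-1.9,-3],[0,0,-0.2]],[1,[0.5,-1.9,-3.5],[0,0,-0.3]],[1,[0.5,-1.9,-3.8],[0,0,-0.4]],[1,[0.5,-1.9,-4.2],[0,0,-0.52]],[1,[0.5,-1.9,-4.7],[0,0,-0.65]],[1,[0.5,-1.9,-5.2],[0,0,-0.8]]]'

```text
time_s: 4.75
tcp_pos: [570.8, 243.7, 137.5]
orientation: [3.096, 0.531, -0.002]
wrist_force: [1.1, 1.7, -1.1]
finger_gap: 59.7
```

```bash
python3 -c "
from h import *
st()"
```

```text
t 4.8 tcp [570.8 243.7 137.5] head 19.5 tilt [-0.001 -0.001 -1.   ] F [ 1.1  1.7 -1.1] gap 59.7 q [ 0.35  0.15  1.33 -0.    1.66  1.58]
```

send_rows --plan '[[1,[0,0,-0.5],[0,0,-0.14]],[1,[0,0,-0.9],[0,0,-0.28]],[1,[0,0,-1.4],[0,0,-0.42]],[1,[0,0,-1.9],[0,0,-0.56]],[1,[0,0,-2.3],[0,0,-0.7]],[1,[0,0,-2.8],[0,0,-0.84]],[1,[0,0,-3.3],[0,0,-0.98]],[1,[0,0,-3.7],[0,0,-1.12]]]'

```text
time_s: 5.55
tcp_pos: [570.7, 243.5, 141.0]
orientation: [-2.341, -2.095, 0.004]
wrist_force: [1.4, 1.6, -1.9]
finger_gap: 59.7
```

send_rows --plan '[[1,[0,0,-0.5],[0,0,-0.14]],[1,[0,0,-0.9],[0,0,-0.28]],[1,[0,0,-1.4],[0,0,-0.42]],[1,[0,0,-1.9],[0,0,-0.56]],[1,[0,0,-2.3],[0,0,-0.7]],[1,[0,0,-2.8],[0,0,-0.84]],[1,[0,0,-3.3],[0,0,-0.98]],[1,[0,0,-3.7],[0,0,-1.12]]]'

```text
time_s: 6.35
tcp_pos: [570.8, 243.4, 144.8]
orientation: [-0.87, -3.018, 0.003]
wrist_force: [2.0, 1.9, -2.3]
finger_gap: 59.5
```

send_rows --plan '[[1,[0,0,-0.5],[0,0,-0.14]],[1,[0,0,-0.9],[0,0,-0.28]],[1,[0,0,-1.4],[0,0,-0.42]],[1,[0,0,-1.9],[0,0,-0.56]],[1,[0,0,-2.3],[0,0,-0.7]],[1,[0,0,-2.8],[0,0,-0.84]],[1,[0,0,-3.3],[0,0,-0.98]],[1,[0,0,-3.7],[0,0,-1.12]]]'

```text
time_s: 7.15
tcp_pos: [571.0, 243.6, 148.6]
orientation: [0.866, -3.019, 0.001]
wrist_force: [2.2, 1.6, -1.8]
finger_gap: 59.7
```

```bash
python3 -c "
from h import *
st()
f=snap('side','s1.png');A=pts(f)
k=(abs(A[...,0]-568)<40)&(abs(A[...,1]-241)<40)&(A[...,2]>130)&(A[...,2]<200);print(np.percentile(A[k][:,2],[50,90,98]))
"
```

```text
t 7.2 tcp [571.  243.6 148.6] head -148.0 tilt [-0.001 -0.001 -1.   ] F [ 2.2  1.6 -1.8] gap 59.7 q [ 0.35  0.15  1.32 -0.    1.68 -1.78]
[177.12355737 184.90977551 197.13566877]
```

send_rows --plan '[[1,[0,0,-0.5],[0,0,-0.14]],[1,[0,0,-0.9],[0,0,-0.28]],[1,[0,0,-1.4],[0,0,-0.42]],[1,[0,0,-1.9],[0,0,-0.56]],[1,[0,0,-2.4],[0,0,-0.7]],[1,[0,0,-3],[0,0,-0.74]],[1,[0,0,-6],[0,0,-0.74]],[1,[0,0,-9],[0,0,-0.74]]]'

```text
time_s: 8.0
tcp_pos: [570.4, 243.4, 157.2]
orientation: [1.887, -2.508, -0.0]
wrist_force: [0.1, 0.1, -1.2]
finger_gap: 59.4
```

```bash
python3 -c "
from h import *
st()"
```

```text
t 8.0 tcp [570.4 243.4 157.2] head -106.1 tilt [-0.003 -0.002 -1.   ] F [ 0.1  0.1 -1.2] gap 59.4 q [ 0.35  0.15  1.3  -0.    1.7  -2.51]
```

send_rows --plan '[[1,[0,0,-15],[0,0,0]],[1,[0,0,-35],[0,0,0]],[1,[0,0,-55],[0,0,0]],[1,[0,0,-70],[0,0,0]],[1,[0,0,-80],[0,0,0]]]'

```text
time_s: 8.5
tcp_pos: [571.1, 244.0, 241.2]
orientation: [-1.891, 2.507, -0.001]
wrist_force: [0.5, -0.2, -0.8]
finger_gap: 59.8
```

```bash
python3 -c "
from h import *
st()
go(528,-344,150,143); go(528,-344,150,-162)"
```

```text
t 8.5 tcp [571.1 244.  241.2] head -105.9 tilt [ 0.002  0.001 -1.   ] F [ 0.5 -0.2 -0.8] gap 59.8 q [ 0.35  0.15  1.15 -0.    1.84 -2.51]
to (528, -344, 150) shift [ 577.3 -119.9   90.8] turn [-0.     0.003  1.938]
to (528, -344, 150) shift [ 577.3 -119.9   90.8] turn [-0.001  0.002  0.978]
```

send_rows --plan '[[1,[25,-5,0],[0,0,0.12]],[1,[65,-13,0],[0,0,0.26]],[1,[105,-22,0],[0,0,0.4]],[1,[145,-30,0],[0,0,0.54]],[1,[185,-38,0],[0,0,0.68]],[1,[225,-47,0],[0,0,0.82]],[1,[265,-55,0],[0,0,0.95]],[1,[290,-60,0],[0,0,1.0]]]'

```text
time_s: 9.3
tcp_pos: [548.4, -54.0, 238.7]
orientation: [0.448, -3.109, 0.001]
wrist_force: [0.5, 0.3, -2.1]
finger_gap: 59.9
```

```bash
python3 -c "
from h import *
st()
go(528,-344,150,143)"
```

```text
t 9.3 tcp [548.4 -54.  238.7] head -163.6 tilt [-0.001 -0.001 -1.   ] F [ 0.5  0.3 -2.1] gap 59.9 q [-0.16 -0.04  1.35 -0.    1.83 -2.02]
to (528, -344, 150) shift [ 101.3 -272.4   88.9] turn [-0.001 -0.001  0.932]
```

send_rows --plan '[[1,[15,-40,0],[0,0,0.13]],[1,[30,-80,10],[0,0,0.26]],[1,[45,-120,20],[0,0,0.4]],[1,[60,-160,30],[0,0,0.54]],[1,[75,-200,45],[0,0,0.68]],[1,[90,-240,60],[0,0,0.8]],[1,[98,-264,75],[0,0,0.9]],[1,[101,-272,85],[0,0,0.93]]]'

```text
time_s: 10.1
tcp_pos: [529.6, -343.4, 151.4]
orientation: [-0.992, -2.978, -0.0]
wrist_force: [-0.6, 0.6, -2.8]
finger_gap: 59.3
```

```bash
cat >> h.py <<'E'
def coaster(f):
    A=pts(f); m=((f['image'].max(2)<60)&(A[...,2]>3)&(A[...,2]<14)).astype(np.uint8)
    c=max(cv2.findContours(m,0,1)[0],key=cv2.contourArea)
    w=np.array([ray(f,*p[0],8)[:2] for p in c],np.float32);r=cv2.minAreaRect(w);print('coaster',np.round(r[0],1),np.round(r[1],1),round(r[2],1));return r
E
python3 -c "
from h import *
st()
snap('wrist','w2.png')
for n in('top','side'): coaster(snap(n))
go(528,-345,60)"
```

```text
t 10.1 tcp [ 529.6 -343.4  151.4] head 143.2 tilt [-0.003  0.001 -1.   ] F [-0.6  0.6 -2.8] gap 59.3 q [-0.63  0.18  1.28 -0.    1.69 -1.56]
coaster [ 529.3 -336.6] [84.7 97.9] 81.0
coaster [ 528.1 -346.3] [98.9 98.3] 80.8
to (528, -345, 60) shift [-0.9 -5.4 92.5] turn [ 0.    -0.003 -0.   ]
```

View pics/w2.png

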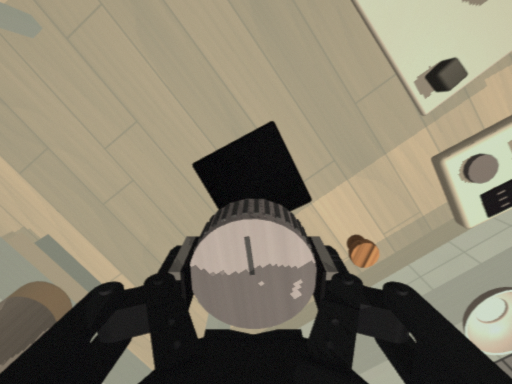

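The wrist view shows the cap gripped square between the pads at (250,265), with the coaster just ahead at (252,165). Lowering.

```bash
python3 -c "
from h import *
st()
go(528,-344.5,14)"
```

```text
t 10.2 tcp [ 530.6 -340.3  152.6] head 143.6 tilt [-0.002  0.002 -1.   ] F [ 1.1  0.7 -1.2] gap 59.4 q [-0.62  0.17  1.28  0.    1.69 -1.56]
to (528, -344.5, 14) shift [ -0.8  -5.  138.5] turn [ 0.    -0.003 -0.   ]
```

send_rows --plan '[[1,[-1,-5,25],[0,0,0]],[1,[-1,-5,55],[0,0,0]],[1,[-1,-5,85],[0,0,0]],[1,[-1,-5,105],[0,0,0]],[1,[-1,-5,120],[0,0,0]],[1,[-1,-5,130],[0,0,0]],[1,[-1,-5,134],[0,0,0]],[1,[-1,-5,135],[0,0,0]]]'

```text
time_s: 11.05
tcp_pos: [529.4, -345.4, 19.3]
orientation: [0.982, 2.983, -0.0]
wrist_force: [0.9, -0.2, -1.1]
finger_gap: 59.6
```

send_rows --plan '[[1,[0,0,2],[0,0,0]],[1,[0,0,4],[0,0,0]],[1,[0,0,5.5],[0,0,0]],[1,[0,0,6.5],[0,0,0]],[1,[0,0,6.5],[0,0,0]]]'

```text
time_s: 11.55
tcp_pos: [528.8, -345.5, 11.9]
orientation: [-0.984, -2.983, -0.0]
wrist_force: [-0.4, 0.4, -1.5]
finger_gap: 59.0
```

```bash
python3 -c "
from h import *
st()
f=snap('side');A=pts(f);k=(abs(A[...,0]-528)<28)&(abs(A[...,1]+344.5)<28)&(A[...,2]>25)&(A[...,2]<60);print(np.percentile(A[k][:,2],[5,25,50]),k.sum())
coaster(f)"
```

```text
t 11.6 tcp [ 528.8 -345.5   11.9] head 143.5 tilt [-0.  0. -1.] F [-0.4  0.4 -1.5] gap 59.0 q [-0.63  0.24  1.46 -0.    1.44 -1.57]
[40.01125504 41.5979107  42.95151327] 126
coaster [ 528.  -346.7] [98.8 98.5] 80.5
```

send_rows --plan '[[1,[0,0,1],[0,0,0]],[1,[0,0,2],[0,0,0]],[1,[0,0,3],[0,0,0]],[1,[0,0,4],[0,0,0]],[1,[0,0,4],[0,0,0]]]'

```text
time_s: 12.1
tcp_pos: [528.8, -345.4, 7.8]
orientation: [-0.983, -2.983, -0.0]
wrist_force: [0.0, 0.1, -1.5]
finger_gap: 59.5
```

send_rows --plan '[[1,[0,0,1],[0,0,0]],[1,[0,0,1.7],[0,0,0]],[1,[0,0,1.7],[0,0,0]]]'

```text
time_s: 12.4
tcp_pos: [528.9, -345.4, 6.2]
orientation: [-0.983, -2.984, -0.0]
wrist_force: [0.2, -0.3, -1.1]
finger_gap: 59.4
```

```bash
python3 -c "
from h import *
st()
f=snap('side');A=pts(f);k=(abs(A[...,0]-528)<28)&(abs(A[...,1]+344.5)<28)&(A[...,2]>25)&(A[...,2]<60);print(np.percentile(A[k][:,2],[5,25,50]),k.sum())"
```

```text
t 12.4 tcp [ 528.9 -345.4    6.2] head 143.5 tilt [-0.  0. -1.] F [ 0.2 -0.3 -1.1] gap 59.4 q [-0.63  0.25  1.46  0.    1.44 -1.57]
[33.51300087 35.64332435 37.22859109] 130
```

send_rows --plan '[[1,[0,0,0.8],[0,0,0]],[1,[0,0,1.2],[0,0,0]],[0.2,[0,0,1.2],[0,0,0]],[-0.4,[0,0,1.2],[0,0,0]],[-1,[0,0,1.2],[0,0,0]],[-1,[0,0,1.2],[0,0,0]],[-1,[0,0,1.2],[0,0,0]],[-1,[0,0,1.2],[0,0,0]]]'

```text
time_s: 13.25
tcp_pos: [528.8, -345.5, 4.8]
orientation: [-0.983, -2.983, -0.0]
wrist_force: [-0.1, -0.5, 0.2]
finger_gap: 85.4
```

send_rows --plan '[[-1,[0,0,0],[0,0,0]],[-1,[0,0,-20],[0,0,0]],[-1,[0,0,-60],[0,0,0]],[-1,[0,0,-110],[0,0,0]],[-1,[0,0,-160],[0,0,0]],[-1,[0,0,-200],[0,0,0]]]'

```text
time_s: 13.85
tcp_pos: [529.1, -345.6, 208.9]
orientation: [0.983, 2.981, -0.002]
wrist_force: [1.2, -0.0, 0.4]
finger_gap: 85.1
```

```bash
cat >> h.py <<'E'
def stones(f):
    A=pts(f);n=f['image'].max(2)
    m=((n<115)&(A[...,0]>430)&(A[...,0]<620)&(A[...,1]>-190)&(A[...,1]<40)&(A[...,2]<45)).astype(np.uint8)
    for c in cv2.findContours(m,0,1)[0]:
        if 12<cv2.contourArea(c)<3000:
            b=np.zeros_like(m);cv2.drawContours(b,[c],-1,1,-1);q=A[(b>0)&(abs(A[...,2]-30)<5)]
            w=np.array([ray(f,*p[0],28)[:2] for p in c],np.float32);r=cv2.minAreaRect(w)
            print('stone px',np.round(cv2.minAreaRect(c)[0]),'top pts',len(q),np.round(q.mean(0),1) if len(q) else '','rect',np.round(r[0],1),np.round(r[1],1),round(r[2]))
E
python3 -c "
from h import *
st()
f=snap('side','s2.png');A=pts(f);k=(abs(A[...,0]-528)<45)&(abs(A[...,1]+344.5)<45)&(A[...,2]>30)&(A[...,2]<45);print('cap',A[k].mean(0),np.ptp(A[k],axis=0),k.sum());stones(f)
stones(snap('top'))
go(550,-137,180);go(550,-137,180,90)"
```

```text
t 13.8 tcp [ 529.1 -345.6  208.9] head 143.5 tilt [ 0.003 -0.002 -1.   ] F [ 1.2 -0.   0.4] gap 85.1 q [-0.63  0.17  1.18  0.    1.78 -1.57]
cap [ 526.0539143  -347.76028355   36.36713291] [62.26965861 61.67815308 10.75571992] 574
stone px [278. 274.] top pts 57 [ 548.6 -138.2   29. ] rect [ 547.9 -142.8] [25.9 31.5] 3
stone px [255. 258.] top pts 53 [504.  -70.1  28.8] rect [502.3 -74.9] [31.5 27.7] 33
stone px [261. 240.] top pts 47 [538.8 -11.9  28.9] rect [538.2 -19.8] [39.4 22.7] 73
stone px [283. 212.] top pts 40 [504.  -68.   29.5] rect [502.9 -67.7] [21.4 24.3] 44
stone px [267. 203.] top pts 34 [539.9 -10.3  29.1] rect [536.7 -13.5] [28.8 24.7] 63
stone px [303. 198.] top pts 36 [ 549.6 -136.5   29.1] rect [ 549.6 -136.2] [27.1 24.2] 90
to (550, -137, 180) shift [109.8 180.1  32.9] turn [0.    0.014 0.   ]
to (550, -137, 180) shift [109.8 180.1  32.9] turn [0.006 0.013 0.934]
```

View pics/s2.png

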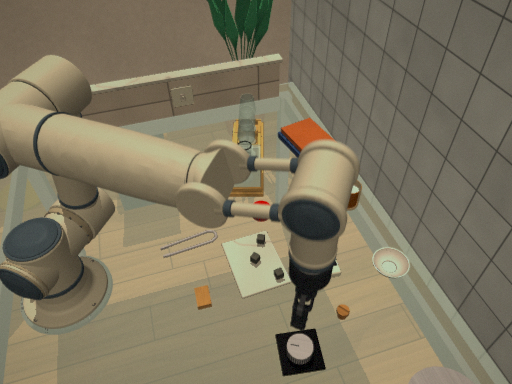

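The side view shows the cap flat in the middle of the coaster at (300,348), with the three stones unmoved. Next is the stone at about (549.5, -137).

send_rows --plan '[[-0.1,[110,180,33],[0,0,0.934]],[-0.1,[110,180,33],[0,0,0.934]],[-0.1,[110,180,33],[0,0,0.934]],[-0.1,[110,180,33],[0,0,0.934]],[-0.1,[110,180,33],[0,0,0.934]],[-0.1,[110,180,33],[0,0,0.934]],[-0.1,[110,180,33],[0,0,0.934]],[-0.1,[110,180,33],[0,0,0.934]]]' --force 50

```text
time_s: 14.75
tcp_pos: [547.4, -134.9, 171.6]
orientation: [-2.221, -2.221, 0.0]
wrist_force: [-0.4, -0.7, -0.6]
finger_gap: 47.1
```

```bash
python3 -c "
from h import *
f=snap('wrist','w3.png');stones(f)
st()
go(549.5,-137,13,90)"
```

```text
stone px [257. 180.] top pts 381 [ 551.3 -134.8   29.5] rect [ 550.9 -134. ] [22.1 25.7] 8
stone px [213. 117.] top pts 465 [506.  -67.9  29.5] rect [506.4 -68.2] [23.8 22.6] 38
stone px [247.  55.] top pts 564 [540.9 -10.2  29.5] rect [541.  -10.9] [27.2 24.7] 86
t 14.8 tcp [ 547.4 -135.2  171.7] head 90.1 tilt [-0.  0. -1.] F [ 0.1 -0.4  0. ] gap 47.2 q [-0.3  -0.01  1.44 -0.    1.71 -0.3 ]
to (549.5, -137, 13) shift [ -1.8   2.2 158.7] turn [-0.    -0.     0.002]
```

View pics/w3.png

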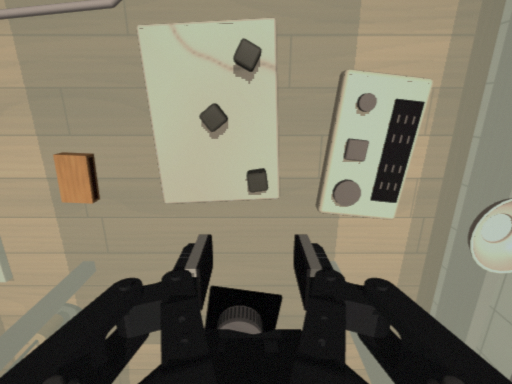

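The wrist view shows the stone squarely ahead at (257,180), B at (213,117), C at (247,55), and the timer keys at (367,102), (357,150) and (347,192).

send_rows --plan '[[-0.1,[-1,3,40],[0,0,0]],[-0.1,[-1,3,80],[0,0,0]],[-0.1,[-1,3,115],[0,0,0]],[-0.1,[-1,3,140],[0,0,0]],[-0.1,[-1,3,154],[0,0,0]],[-0.1,[-1,3,159],[0,0,0]],[-0.1,[-1,3,159],[0,0,0]]]'

```text
time_s: 15.5
tcp_pos: [550.6, -136.5, 13.4]
orientation: [2.221, 2.222, 0.0]
wrist_force: [-0.5, -0.6, 0.3]
finger_gap: 46.9
```

send_rows --plan '[[1,[0,0,0],[0,0,0]],[1,[0,0,0],[0,0,0]],[1,[0,0,0],[0,0,0]],[1,[0,0,0],[0,0,0]],[1,[0,0,0],[0,0,0]]]'

```text
time_s: 16.0
tcp_pos: [551.8, -136.8, 15.5]
orientation: [2.219, 2.219, 0.003]
wrist_force: [0.9, -0.5, 6.3]
finger_gap: 21.3
```

send_rows --plan '[[1,[0,0,-20],[0,0,0]],[1,[0,0,-60],[0,0,0]],[1,[0,0,-100],[0,0,0]],[1,[0,0,-150],[0,0,0]],[1,[0,0,-190],[0,0,0]],[1,[0,0,-215],[0,0,0]],[1,[0,0,-215],[0,0,0]]]'

```text
time_s: 16.7
tcp_pos: [552.0, -136.8, 234.2]
orientation: [2.215, 2.216, 0.007]
wrist_force: [-0.6, 0.1, 0.4]
finger_gap: 21.6
```

```bash
python3 -c "
from h import *
st()
go(570.7,243.6,228)"
```

```text
t 16.7 tcp [ 552.  -136.8  234.2] head 90.0 tilt [ 0.009 -0.003 -1.   ] F [-0.6  0.1  0.4] gap 21.6 q [-0.3  -0.    1.32  0.    1.81 -0.3 ]
to (570.7, 243.6, 228) shift [380.4  18.8   5.3] turn [0.009 0.003 0.   ]
```

send_rows --plan '[[1,[30,2,0],[0,0,0]],[1,[75,4,0],[0,0,0]],[1,[125,7,0],[0,0,0]],[1,[175,9,0],[0,0,0]],[1,[225,12,0],[0,0,0]],[1,[275,14,0],[0,0,0]],[1,[325,17,0],[0,0,0]],[1,[360,18,0],[0,0,0]]]'

```text
time_s: 17.5
tcp_pos: [567.6, 226.7, 226.3]
orientation: [-2.218, -2.223, 0.003]
wrist_force: [0.4, -0.5, -0.5]
finger_gap: 21.3
```

send_rows --plan '[[1,[15,1,0],[0,0,0]],[1,[20,1,10],[0,0,0]],[1,[20,1,20],[0,0,0]],[1,[20,1,30],[0,0,0]],[1,[20,1,30],[0,0,0]]]'

```text
time_s: 18.0
tcp_pos: [568.9, 241.7, 195.3]
orientation: [-2.223, -2.218, 0.006]
wrist_force: [-0.4, 0.8, -0.8]
finger_gap: 21.7
```

```bash
python3 -c "
from h import *
st()
f=snap('wrist','w4.png')
go(570.7,243.6,164,90)"
```

```text
t 18.0 tcp [568.9 241.7 195.3] head 89.9 tilt [-0.004 -0.002 -1.   ] F [-0.4  0.8 -0.8] gap 21.7 q [ 0.35  0.14  1.24 -0.    1.76  0.35]
to (570.7, 243.6, 164) shift [ 1.7  1.6 32.6] turn [-0.002  0.001 -0.002]
```

View pics/w4.png

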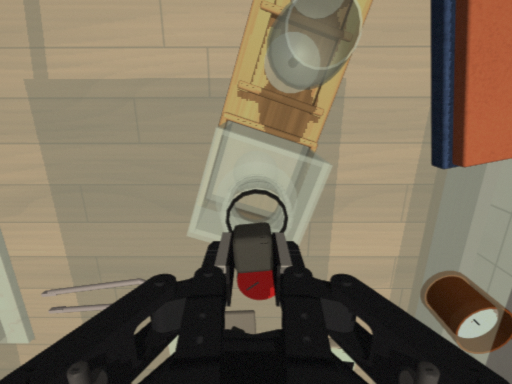

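The wrist view shows the held stone at (252,250) and the open rim centred at (257,213), still below and ahead, consistent with the neck at (570.7, 243.6). Lowering to the rim and releasing.

send_rows --plan '[[1,[1.7,1.7,12],[0,0,0]],[1,[1.7,1.7,22],[0,0,0]],[1,[1.7,1.7,28],[0,0,0]],[1,[1.7,1.7,30],[0,0,0]],[1,[1.7,1.7,30],[0,0,0]]]'

```text
time_s: 18.55
tcp_pos: [571.0, 245.3, 167.6]
orientation: [-2.221, -2.221, 0.001]
wrist_force: [0.4, 0.2, 0.2]
finger_gap: 21.6
```

send_rows --plan '[[0,[0,0,0],[0,0,0]],[0,[0,0,0],[0,0,0]],[0,[0,0,0],[0,0,0]],[0,[0,0,-5],[0,0,0]],[0,[0,0,-30],[0,0,0]],[0,[0,0,-70],[0,0,0]],[0,[0,0,-70],[0,0,0]]]'

```text
time_s: 19.25
tcp_pos: [572.7, 245.9, 246.0]
orientation: [2.218, 2.218, 0.016]
wrist_force: [0.4, 0.0, 1.2]
finger_gap: 42.4
```

```bash
python3 -c "
from h import *
st()
f=snap('wrist','w5.png');
stones(snap('top'));stones(snap('side'))
go(505,-69,180,44);go(505,-69,180,90)"
```

```text
t 19.2 tcp [572.7 245.9 246. ] head 90.0 tilt [ 0.01   0.004 -1.   ] F [0.4 0.  1.2] gap 42.4 q [ 0.35  0.15  1.14 -0.    1.84  0.35]
stone px [283. 212.] top pts 37 [504.8 -68.3  29.4] rect [503.1 -67.1] [25.6 27.5] 26
stone px [266. 207.] top pts 37 [539.7 -10.1  29.4] rect [523.   -9.2] [32.9 98.4] 74
stone px [255. 258.] top pts 56 [503.5 -70.3  28.8] rect [503.1 -74.4] [36.2 28.9] 44
stone px [255. 240.] top pts 48 [538.7 -11.5  29.1] rect [521.4 -16.8] [44.9 83.5] 88
to (505, -69, 180) shift [-314.4  -66.4   58.4] turn [ 0.001 -0.001  0.803]
to (505, -69, 180) shift [-314.4  -66.4   58.4] turn [ 0.001 -0.    -0.   ]
```

View pics/w5.png

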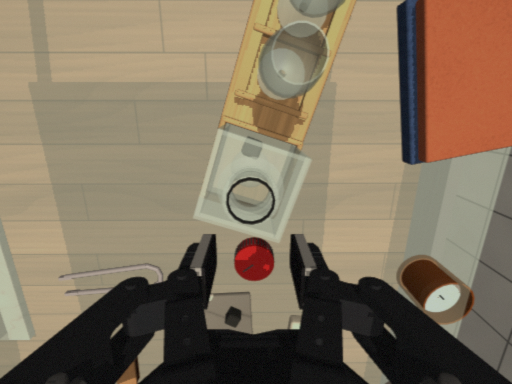

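The wrist view shows the stone inside the decanter as a grey block at (252,148). Next is stone B.

send_rows --plan '[[-0.1,[-40,-9,0],[0,0,0.14]],[-0.1,[-90,-20,5],[0,0,0.28]],[-0.1,[-140,-30,15],[0,0,0.42]],[-0.1,[-190,-41,30],[0,0,0.56]],[-0.1,[-240,-52,45],[0,0,0.7]],[-0.1,[-290,-62,58],[0,0,0.8]],[-0.1,[-314,-67,66],[0,0,0.8]],[-0.1,[-314,-67,66],[0,0,0.8]]]'

```text
time_s: 20.2
tcp_pos: [501.8, -72.4, 168.5]
orientation: [-2.913, -1.172, 0.009]
wrist_force: [-0.1, 0.6, -0.7]
finger_gap: 47.2
```

```bash
python3 -c "
from h import *
f=snap('wrist');stones(f)
st()
go(505,-69,13,44)"
```

```text
stone px [254. 174.] top pts 394 [506.3 -67.2  29.6] rect [507.8 -66.9] [25.3 22.5] 43
stone px [237. 113.] top pts 477 [541.2  -9.6  29.5] rect [541.2 -12.3] [26.7 24. ] 61
t 20.2 tcp [502.7 -70.3 169.7] head 43.9 tilt [-0.004  0.001 -1.   ] F [ 0.3  0.4 -0. ] gap 46.7 q [-0.21 -0.16  1.58 -0.    1.72  0.6 ]
to (505, -69, 13) shift [  2.9   1.2 156.7] turn [-0.003  0.002 -0.001]
```

send_rows --plan '[[-0.1,[4,1,40],[0,0,0]],[-0.1,[4,1,80],[0,0,0]],[-0.1,[4,1,115],[0,0,0]],[-0.1,[4,1,140],[0,0,0]],[-0.1,[4,1,152],[0,0,0]],[-0.1,[4,1,156],[0,0,0]],[-0.1,[4,1,156],[0,0,0]]]'

```text
time_s: 20.95
tcp_pos: [508.2, -66.0, 16.7]
orientation: [2.911, 1.182, 0.001]
wrist_force: [-0.6, -0.5, -0.8]
finger_gap: 46.8
```

send_rows --plan '[[1,[0,0,0],[0,0,0]],[1,[0,0,0],[0,0,0]],[1,[0,0,0],[0,0,0]],[1,[0,0,0],[0,0,0]],[1,[0,0,0],[0,0,0]]]'

```text
time_s: 21.45
tcp_pos: [509.1, -66.8, 18.3]
orientation: [2.91, 1.18, 0.005]
wrist_force: [-1.1, 0.2, 6.5]
finger_gap: 20.6
```

send_rows --plan '[[1,[0,0,-20],[0,0,0]],[1,[0,0,-60],[0,0,0]],[1,[0,0,-100],[0,0,0]],[1,[0,0,-150],[0,0,0]],[1,[0,0,-190],[0,0,0]],[1,[0,0,-215],[0,0,0]],[1,[0,0,-215],[0,0,0]]]'

```text
time_s: 22.15
tcp_pos: [509.2, -67.0, 236.8]
orientation: [2.907, 1.179, 0.012]
wrist_force: [-0.3, 0.4, -0.6]
finger_gap: 20.4
```

```bash
python3 -c "
from h import *
st()
go(570.7,243.6,228,90);go(570.7,243.6,228)"
```

```text
t 22.1 tcp [509.2 -67.  236.8] head 44.2 tilt [ 0.009 -0.002 -1.   ] F [-0.3  0.4 -0.6] gap 20.4 q [-0.2  -0.15  1.46  0.    1.83  0.6 ]
to (570.7, 243.6, 228) shift [ 260.4 -180.1    8.8] turn [ 0.009 -0.002 -0.8  ]
to (570.7, 243.6, 228) shift [ 260.4 -180.1    8.8] turn [ 0.007 -0.005 -0.   ]
```

send_rows --plan '[[1,[25,-17,0],[0,0,0]],[1,[60,-41,0],[0,0,0]],[1,[100,-69,0],[0,0,0]],[1,[140,-97,0],[0,0,0]],[1,[180,-124,0],[0,0,0]],[1,[220,-152,0],[0,0,0]],[1,[250,-173,0],[0,0,0]],[1,[262,-180,0],[0,0,0]]]'

```text
time_s: 22.95
tcp_pos: [569.6, 248.4, 228.8]
orientation: [-2.908, -1.186, 0.005]
wrist_force: [-0.1, -0.2, 0.4]
finger_gap: 20.6
```

send_rows --plan '[[1,[0,0,10],[0,0,0]],[1,[0,0,25],[0,0,0]],[1,[0,0,35],[0,0,0]],[1,[0,0,35],[0,0,0]]]'

```text
time_s: 23.35
tcp_pos: [569.4, 243.2, 192.9]
orientation: [2.912, 1.178, -0.008]
wrist_force: [-0.7, -0.3, -0.6]
finger_gap: 20.4
```

```bash
python3 -c "
from h import *
f=snap('wrist','w6.png')
st()
go(572.5,245.5,168,44)
A=pts(f);h=f['image'].max(2)
"
```

```text
t 23.4 tcp [569.8 243.5 194.5] head 44.1 tilt [-0.003 -0.001 -1.   ] F [-0.1 -0.7  0.3] gap 20.6 q [ 0.35  0.14  1.24 -0.    1.76  1.15]
to (572.5, 245.5, 168) shift [ 3.4  0.5 26.5] turn [-0.001  0.003  0.001]
```

View pics/w6.png

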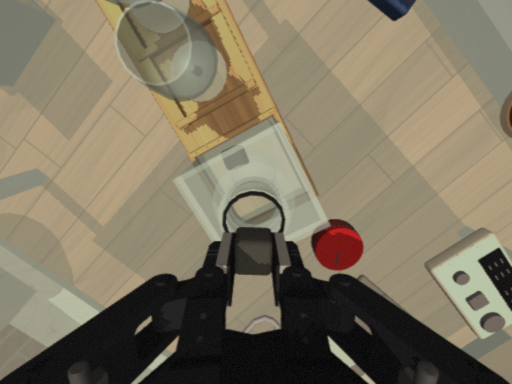

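The wrist view shows the stone held at (253,250), the rim at (253,214), and the first stone inside at (237,157).

send_rows --plan '[[1,[2.5,0.5,12],[0,0,0]],[1,[2.5,0.5,20],[0,0,0]],[1,[2.5,0.5,26],[0,0,0]],[1,[2.5,0.5,27],[0,0,0]],[1,[2.5,0.5,27],[0,0,0]]]'

```text
time_s: 23.9
tcp_pos: [572.3, 246.4, 168.9]
orientation: [2.911, 1.181, -0.001]
wrist_force: [0.0, -0.1, 0.8]
finger_gap: 20.6
```

send_rows --plan '[[0,[0,0,0],[0,0,0]],[0,[0,0,0],[0,0,0]],[0,[0,0,0],[0,0,0]],[0,[0,0,-5],[0,0,0]],[0,[0,0,-30],[0,0,0]],[0,[0,0,-70],[0,0,0]],[0,[0,0,-70],[0,0,0]]]'

```text
time_s: 24.6
tcp_pos: [573.9, 247.0, 247.0]
orientation: [2.911, 1.181, 0.017]
wrist_force: [0.2, 0.4, 1.8]
finger_gap: 43.0
```

```bash
python3 -c "
from h import *
st()
f=snap('wrist','w7.png');
stones(snap('top'));stones(snap('side'))
go(539.8,-11,180,64)"
```

```text
t 24.6 tcp [573.9 247.  247. ] head 44.2 tilt [ 0.01   0.004 -1.   ] F [0.2 0.4 1.8] gap 43.0 q [ 0.35  0.15  1.14 -0.    1.84  1.15]
stone px [265. 206.] top pts 38 [539.4  -9.4  29.2] rect [523.9  -6.9] [ 34.3 101.8] 66
stone px [258. 239.] top pts 47 [539.2 -11.3  29. ] rect [529.8 -16.7] [64.9 43.3] 1
to (539.8, -11, 180) shift [-203.   161.9   59.5] turn [ 0.    -0.001 -0.346]
```

View pics/w7.png

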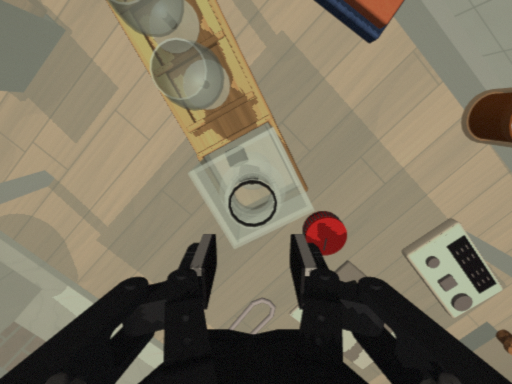

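The second stone left the gripper and is not on the rim or the board; one block is visible inside at (237,157), and the other may be hidden by the neck, so I'll check it later. Next is stone C.

send_rows --plan '[[-0.1,[-30,24,0],[0,0,-0.1]],[-0.1,[-65,52,5],[0,0,-0.2]],[-0.1,[-100,80,15],[0,0,-0.33]],[-0.1,[-140,112,30],[0,0,-0.33]],[-0.1,[-180,144,45],[0,0,-0.33]],[-0.1,[-203,162,60],[0,0,-0.33]],[-0.1,[-203,162,68],[0,0,-0.33]],[-0.1,[-203,162,68],[0,0,-0.33]]]'

```text
time_s: 25.55
tcp_pos: [538.4, -11.6, 168.2]
orientation: [-2.676, -1.639, 0.006]
wrist_force: [-0.2, 0.4, -0.5]
finger_gap: 46.8
```

```bash
python3 -c "
from h import *
f=snap('wrist');stones(f)
st()
go(540.3,-10.5,13,63)"
```

```text
stone px [256. 178.] top pts 377 [541.5  -8.8  29.6] rect [542.6  -8.9] [25.5 21.7] 63
t 25.6 tcp [539.  -10.7 169.7] head 63.1 tilt [-0.003  0.001 -1.   ] F [ 0.1  0.5 -0.4] gap 46.5 q [-0.08 -0.07  1.51  0.    1.71  0.39]
to (540.3, -10.5, 13) shift [  0.9   1.5 156.7] turn [-0.003  0.001  0.001]
```

send_rows --plan '[[-0.1,[0,1,40],[0,0,0]],[-0.1,[0,1,80],[0,0,0]],[-0.1,[0,1,115],[0,0,0]],[-0.1,[0,1,140],[0,0,0]],[-0.1,[0,1,154],[0,0,0]],[-0.1,[0,1,159],[0,0,0]],[-0.1,[0,1,159],[0,0,0]]]'

```text
time_s: 26.3
tcp_pos: [541.0, -11.0, 12.7]
orientation: [2.677, 1.644, 0.001]
wrist_force: [-0.1, 0.1, 0.6]
finger_gap: 47.1
```

send_rows --plan '[[1,[0,0,0],[0,0,0]],[1,[0,0,0],[0,0,0]],[1,[0,0,0],[0,0,0]],[1,[0,0,0],[0,0,0]],[1,[0,0,0],[0,0,0]]]'

```text
time_s: 26.8
tcp_pos: [542.0, -11.7, 14.4]
orientation: [2.676, 1.642, 0.005]
wrist_force: [0.3, -0.5, 5.8]
finger_gap: 20.7
```

send_rows --plan '[[1,[0,0,-20],[0,0,0]],[1,[0,0,-60],[0,0,0]],[1,[0,0,-100],[0,0,0]],[1,[0,0,-150],[0,0,0]],[1,[0,0,-190],[0,0,0]],[1,[0,0,-215],[0,0,0]],[1,[0,0,-215],[0,0,0]]]'

```text
time_s: 27.5
tcp_pos: [542.1, -11.9, 232.9]
orientation: [2.673, 1.64, 0.011]
wrist_force: [0.2, -0.4, -0.6]
finger_gap: 20.4
```

```bash
python3 -c "
from h import *
st()
go(570.7,243.6,228)"
```

```text
t 27.5 tcp [542.1 -11.9 232.9] head 63.1 tilt [ 0.009 -0.001 -1.   ] F [ 0.2 -0.4 -0.6] gap 20.4 q [-0.08 -0.07  1.39 -0.    1.81  0.39]
to (570.7, 243.6, 228) shift [240.7 -90.3   5. ] turn [ 0.008 -0.003 -0.   ]
```

send_rows --plan '[[1,[25,-9,0],[0,0,0]],[1,[60,-22,0],[0,0,0]],[1,[100,-37,0],[0,0,0]],[1,[140,-52,0],[0,0,0]],[1,[180,-67,0],[0,0,0]],[1,[215,-80,0],[0,0,0]],[1,[241,-90,0],[0,0,0]],[1,[241,-90,0],[0,0,0]]]'

```text
time_s: 28.3
tcp_pos: [568.6, 247.3, 224.6]
orientation: [-2.673, -1.648, 0.005]
wrist_force: [-0.2, -0.1, -0.9]
finger_gap: 20.8
```

send_rows --plan '[[1,[0,0,10],[0,0,0]],[1,[0,0,25],[0,0,0]],[1,[0,0,35],[0,0,0]],[1,[0,0,35],[0,0,0]]]'

```text
time_s: 28.7
tcp_pos: [568.5, 242.6, 188.7]
orientation: [-2.678, -1.641, 0.008]
wrist_force: [0.0, -0.3, -0.3]
finger_gap: 20.6
```

```bash
python3 -c "
from h import *
st()
go(571,244,167,63)
"
```

```text
t 28.7 tcp [568.5 242.6 188.7] head 63.0 tilt [-0.005 -0.002 -1.   ] F [ 0.  -0.3 -0.3] gap 20.6 q [ 0.35  0.14  1.25 -0.    1.75  0.82]
to (571, 244, 167) shift [ 2.5  1.6 21.7] turn [-0.003  0.004 -0.   ]
```

send_rows --plan '[[1,[2,1,12],[0,0,0]],[1,[2,1,18],[0,0,0]],[1,[2,1,22],[0,0,0]],[1,[2,1,22],[0,0,0]],[1,[2,1,22],[0,0,0]]]'

```text
time_s: 29.2
tcp_pos: [571.4, 245.4, 170.4]
orientation: [2.678, 1.643, 0.001]
wrist_force: [0.5, 0.9, 0.6]
finger_gap: 20.6
```

send_rows --plan '[[0,[0,0,0],[0,0,0]],[0,[0,0,0],[0,0,0]],[0,[0,0,0],[0,0,0]],[0,[0,0,-5],[0,0,0]],[0,[0,0,-30],[0,0,0]],[0,[-80,0,-90],[0,0,0]],[0,[-160,0,-110],[0,0,0]],[0,[-160,0,-110],[0,0,0]]]'

```text
time_s: 30.0
tcp_pos: [510.7, 126.4, 270.2]
orientation: [2.676, 1.644, 0.002]
wrist_force: [0.5, -1.1, 0.9]
finger_gap: 42.8
```

```bash
python3 -c "
from h import *
st()
fs=[snap(n) for n in('top','side','wrist')]
for f in fs[:2]: stones(f)
c=lambda f,a:cv2.resize(cv2.cvtColor(f['image'],cv2.COLOR_RGB2BGR)[a[1]:a[3],a[0]:a[2]],(390,390),interpolation=cv2.INTER_CUBIC)
cv2.imwrite('pics/chk.png',np.hstack([c(fs[1],(205,120,295,210)),c(fs[2],(128,40,428,340))]))
A=pts(fs[1]);k=(abs(A[...,0]-528)<45)&(abs(A[...,1]+344.5)<45)&(A[...,2]>30)&(A[...,2]<45);print('cap',A[k].mean(0),k.sum());coaster(fs[1])"
```

```text
t 30.0 tcp [510.7 126.4 270.2] head 63.1 tilt [ 0.001  0.    -1.   ] F [ 0.5 -1.1  0.9] gap 42.8 q [ 0.18 -0.1   1.35 -0.    1.89  0.65]
cap [ 526.15359144 -347.79102544   36.37644954] 573
coaster [ 528.1 -346.5] [99.1 98.5] 80.7
```

View pics/chk.png

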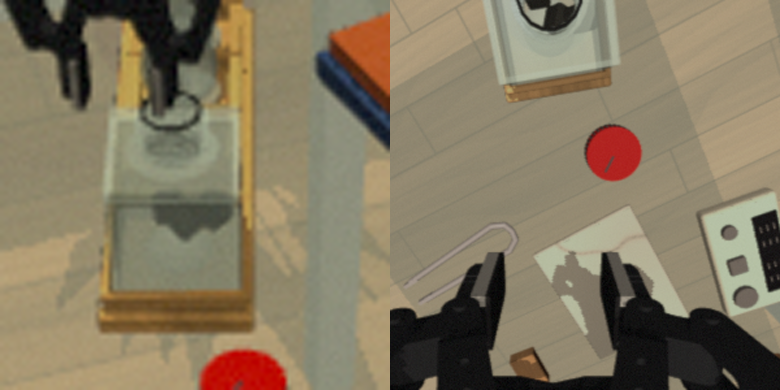

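The crop shows dark patches within the rim and a dark shape inside below the shoulder. I'll look closer in case a stone is stuck in the neck.

send_rows --plan '[[0,[40,0,-10],[0,0,0]],[0,[80,0,-10],[0,0,0]],[0,[90,0,-10],[0,0,0]],[0,[90,0,-10],[0,0,0]]]'

```text
time_s: 30.55
tcp_pos: [552.2, 209.4, 276.7]
orientation: [-2.674, -1.646, 0.005]
wrist_force: [-0.6, 0.1, 0.5]
finger_gap: 42.7
```

```bash
python3 -c "
from h import *
st()
f=snap('wrist');A=pts(f)
k=np.abs(A[...,:2]-[571,244]).max(-1)<70
v,u=np.where(k&(A[...,2]<200));a=(max(u.min(),0),max(v.min(),0),u.max(),v.max());print(a)
q=np.hypot(A[...,0]-571,A[...,1]-244)<17
print('z in mouth',np.percentile(A[q][:,2],[2,25,50,75,98]))
cv2.imwrite('pics/mouth.png',cv2.resize(cv2.cvtColor(f['image'],cv2.COLOR_RGB2BGR)[a[1]:a[3],a[0]:a[2]],None,fx=3,fy=3,interpolation=cv2.INTER_CUBIC)[:600,:800])"
```

```text
t 30.6 tcp [552.2 209.4 276.7] head 63.2 tilt [-0.003 -0.001 -1.   ] F [-0.6  0.1  0.5] gap 42.7 q [0.3  0.08 1.16 0.   1.9  0.77]
(np.int64(191), np.int64(61), np.int64(314), np.int64(192))
z in mouth [36.56916155 40.45721109 61.78080336 68.61132515 73.82202756]
```

View pics/mouth.png

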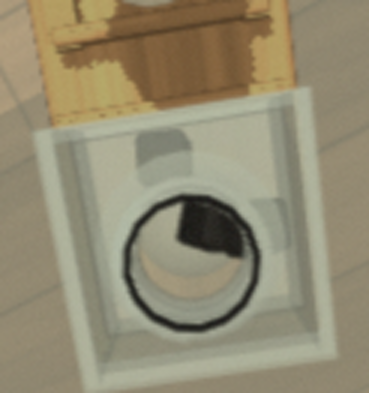

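The view through the mouth shows all three stones inside, at (162,155), (275,220) and (212,228). The highest reading is about 74 mm above the shelf, under the 118 mm limit. Now the timer.

```bash
cat >> h.py <<'E'
def keys(f):
    A=pts(f);g=f['image'].astype(int);m=((g.max(2)<175)&(A[...,2]>24)&(A[...,2]<35)&(abs(A[...,0]-654)<30)&(abs(A[...,1]+101)<75)).astype(np.uint8)
    for c in cv2.findContours(m,0,1)[0]:
        if cv2.contourArea(c)>12:
            w=np.array([ray(f,*p[0],30)[:2] for p in c],np.float32);r=cv2.minAreaRect(w);print('key',np.round(cv2.minAreaRect(c)[0]),np.round(r[0],1),np.round(r[1],1))
E
python3 -c "
from h import *
go(654,-80,200,84)
for n in('top','side'): keys(snap(n))"
```

```text
to (654, -80, 200) shift [-211.   221.3   77.3] turn [-0.002  0.002 -0.364]
key [306. 170.] [ 649.1 -150.3] [27.7 28.5]
key [292. 169.] [ 652.9 -102.2] [20.8 21.7]
key [278. 168.] [658.5 -53.9] [13.8 17.8]
key [315. 266.] [ 648.6 -151.4] [32.  26.8]
key [309. 252.] [ 652.5 -102.9] [23.  22.4]
key [304. 238.] [656.5 -56.5] [18.6 14.2]
```

send_rows --plan '[[1,[-30,31,0],[0,0,-0.1]],[1,[-65,68,15],[0,0,-0.2]],[1,[-100,105,35],[0,0,-0.36]],[1,[-135,142,55],[0,0,-0.36]],[1,[-170,178,75],[0,0,-0.36]],[1,[-200,210,85],[0,0,-0.36]],[1,[-211,221,85],[0,0,-0.36]],[1,[-211,221,85],[0,0,-0.36]]]'

```text
time_s: 31.5
tcp_pos: [652.8, -85.7, 191.9]
orientation: [-2.346, -2.088, 0.004]
wrist_force: [0.3, -0.0, 0.5]
finger_gap: -0.3
```

send_rows --plan '[[1,[0,0,0],[0,0,0]],[1,[0,0,0],[0,0,0]]]'

```text
time_s: 31.7
tcp_pos: [653.3, -80.0, 194.7]
orientation: [2.339, 2.096, 0.002]
wrist_force: [0.2, 0.2, 0.6]
finger_gap: 0.5
```

```bash
python3 -c "
from h import *
keys(snap('wrist'))
st();go(658.7,-53.8,45,84)"
```

```text
key [258. 226.] [ 652.1 -143.1] [22.  29.6]
key [256. 192.] [655.2 -99.6] [22.4 20.4]
key [256. 152.] [660.1 -52.8] [17.1 17. ]
t 31.8 tcp [653.4 -79.6 194.8] head 83.8 tilt [ 0.001  0.    -1.   ] F [ 0.6  0.2 -0.7] gap 0.2 q [-0.17  0.24  1.12  0.    1.77 -0.06]
to (658.7, -53.8, 45) shift [ 26.2   2.2 149.8] turn [ 0.001 -0.    -0.004]
```

send_rows --plan '[[1,[26,2.5,40],[0,0,0]],[1,[26,2.5,85],[0,0,0]],[1,[26,2.5,120],[0,0,0]],[1,[26,2.5,142],[0,0,0]],[1,[26,2.5,150],[0,0,0]],[1,[26,2.5,150],[0,0,0]],[1,[26,2.5,150],[0,0,0]]]'

```text
time_s: 32.45
tcp_pos: [659.9, -54.7, 45.9]
orientation: [2.338, 2.095, 0.003]
wrist_force: [0.6, 0.6, 0.3]
finger_gap: 0.0
```

```bash
python3 -c "
from h import *
st();go(659,-53.5,26,84)"
```

```text
t 32.5 tcp [659.9 -54.7  45.9] head 83.7 tilt [ 0.003 -0.    -1.   ] F [0.6 0.6 0.3] gap 0.0 q [-0.13  0.29  1.33  0.    1.51 -0.02]
to (659, -53.5, 26) shift [ 1.  -1.1 19.9] turn [ 0.003  0.    -0.005]
```

send_rows --plan '[[1,[0,-0.5,8],[0,0,0]],[1,[0,-0.5,14],[0,0,0]],[1,[0,-0.5,17],[0,0,0]],[1,[0,-0.5,19],[0,0,0]],[1,[0,-0.5,20],[0,0,0]]]'

```text
time_s: 32.95
tcp_pos: [659.0, -55.1, 26.0]
orientation: [2.339, 2.095, 0.002]
wrist_force: [-4.4, 1.8, 12.3]
finger_gap: 0.1
```

Reading 12 N at z = 26 mm: the clear key is fully down. Lifting and moving to the minutes key.

send_rows --plan '[[1,[0,0,0],[0,0,0]],[1,[0,0,-12],[0,0,0]],[1,[0,0,-22],[0,0,0]],[1,[-20,0,-22],[0,0,0]],[1,[-42,0,-22],[0,0,0]],[1,[-47,0,-22],[0,0,0]],[1,[-47,0,-22],[0,0,0]],[1,[-47,0,-22],[0,0,0]]]'

```text
time_s: 33.75
tcp_pos: [653.3, -101.1, 45.6]
orientation: [-2.34, -2.096, -0.0]
wrist_force: [0.9, -0.7, -0.2]
finger_gap: -0.1
```

```bash
python3 -c "
from h import *
st();go(653.8,-101.3,26,84)"
```

```text
t 33.8 tcp [ 653.3 -101.1   45.6] head 83.7 tilt [-0.     0.001 -1.   ] F [ 0.9 -0.7 -0.2] gap -0.1 q [-0.21  0.29  1.33  0.    1.52 -0.1 ]
to (653.8, -101.3, 26) shift [-0.2  0.5 19.6] turn [-0.    -0.001 -0.005]
```

send_rows --plan '[[1,[0,0.5,8],[0,0,0]],[1,[0,0.5,14],[0,0,0]],[1,[0,0.5,17],[0,0,0]],[1,[0,0.5,19],[0,0,0]],[1,[0,0.5,20],[0,0,0]],[1,[0,0.5,20],[0,0,0]]]'

```text
time_s: 34.35
tcp_pos: [653.7, -101.0, 26.3]
orientation: [-2.339, -2.096, -0.001]
wrist_force: [-2.4, 3.4, 5.2]
finger_gap: -0.1
```

send_rows --plan '[[1,[0,0,-12],[0,0,0]],[1,[0,0,-22],[0,0,0]],[1,[-20,0,-22],[0,0,0]],[1,[-42,0,-22],[0,0,0]],[1,[-48,0,-22],[0,0,0]],[1,[-48,0,-22],[0,0,0]],[1,[-48,0,-22],[0,0,0]]]'

```text
time_s: 35.05
tcp_pos: [648.6, -149.0, 47.8]
orientation: [-2.34, -2.096, -0.001]
wrist_force: [0.3, 0.1, -1.0]
finger_gap: 0.4
```

```bash
python3 -c "
from h import *
st();go(649,-149.3,26,84)"
```

```text
t 35.0 tcp [ 648.6 -149.    47.8] head 83.7 tilt [ 0.  0. -1.] F [ 0.3  0.1 -1. ] gap 0.4 q [-0.28  0.3   1.32  0.    1.52 -0.17]
to (649, -149.3, 26) shift [-0.3  0.4 21.8] turn [ 0.    -0.    -0.005]
```

send_rows --plan '[[1,[0,0.5,10],[0,0,0]],[1,[0,0.5,16],[0,0,0]],[1,[0,0.5,19],[0,0,0]],[1,[0,0.5,21],[0,0,0]],[1,[0,0.5,22],[0,0,0]],[1,[0,0.5,22],[0,0,0]]]'

```text
time_s: 35.65
tcp_pos: [648.9, -148.8, 26.2]
orientation: [-2.339, -2.096, -0.001]
wrist_force: [-1.9, 2.7, 5.2]
finger_gap: -0.0
```

send_rows --plan '[[1,[0,0,-15],[0,0,0]],[1,[0,0,-40],[0,0,0]],[1,[0,0,-85],[0,0,0]],[1,[0,0,-130],[0,0,0]],[1,[0,0,-170],[0,0,0]],[1,[0,0,-170],[0,0,0]]]'

```text
time_s: 36.25
tcp_pos: [651.3, -150.5, 205.7]
orientation: [2.331, 2.087, 0.011]
wrist_force: [-0.1, -0.1, 1.4]
finger_gap: -0.0
```

```bash
python3 -c "
from h import *
st()
f=snap('side','s3.png');keys(f)
w=snap('wrist');A=pts(w);
for p in((659,-53.5),(653.8,-101),(649,-149)):
    k=np.hypot(A[...,0]-p[0],A[...,1]-p[1])<5;print('keytop',np.median(A[k][:,2]),k.sum())
A=pts(f);k=(abs(A[...,0]-528)<45)&(abs(A[...,1]+344.5)<45)&(A[...,2]>30)&(A[...,2]<45);print('cap',A[k].mean(0),k.sum());coaster(f)"
```

```text
t 36.2 tcp [ 651.3 -150.5  205.7] head 83.7 tilt [ 0.014 -0.004 -1.   ] F [-0.1 -0.1  1.4] gap -0.0 q [-0.28  0.26  1.08 -0.    1.78 -0.17]
key [315. 266.] [ 648.5 -151.5] [31.8 26.8]
key [310. 252.] [ 652.6 -103.7] [25.  21.7]
key [305. 238.] [658.2 -54.7] [18.4 16.2]
keytop 30.00174335975646 69
keytop 30.10650556952089 64
keytop 239.56523593882176 342
cap [ 526.13162604 -347.75667749   36.40544984] 572
coaster [ 528.2 -346.3] [99.1 98.8] 81.0
```

View pics/s3.png

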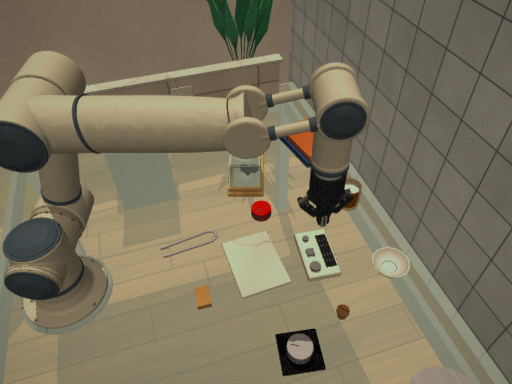

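The side view shows the cap on the coaster at (300,349), an empty board, the arm clear, and the start key at (315,266) reading as up. Handing in.

```bash
python3 -c "
from h import *
print(manip.job_done())"
```

```text
the job is handed in; nothing more can be done
None
```

The job is done and handed in at about 36 s of robot time; the hand-in reports no verdict.

- **Cap:** I unscrewed it in one 4.9 rad turn and laid it flat on the coaster. The last check put its centre about 2–3 mm from the coaster's middle, with its top at about 36–37 mm as expected.
- **Stones:** There were three on the board, and I dropped all of them into the decanter. A look through the mouth showed all three inside, the highest point about 74 mm above the shelf against a limit of 118 mm. Right after the second drop only one stone was visible, but that later look cleared it up.
- **Timer:** I pressed clear, minutes and start one at a time, each to about z = 26 mm. The forces were about 12, 5 and 5 N. Afterwards the clear and minutes key tops read 30.0 and 30.1 mm, so they are up. The fingers hid the start key from the wrist camera; the side view found it at its normal place and size, within a 24–35 mm height window too wide to measure it as fully up.
- **Glasses:** They stood in the rack in every picture that showed them and I never went near them. The arm hid them in the last picture, so I did not measure them at the end.

The views disagreed by 2–3 mm in places (cap, keys, stones), within what the grasps, drops and presses allowed.

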